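# Burnish a leather disc at a steady speed and park it at the pointer

## Robot

A 6-joint arm with a two-finger parallel gripper is mounted at the origin on the work surface. World frame = base frame: x ahead of the robot, y to its left, z up, the work surface at z = 0. Lengths are in mm, angles in rad, forces in N, time in s.
With the tool pointing down it reaches from about 350 to 775 mm from the base axis. Payload 7.3 kg.
Tool frame: the origin (TCP) lies on the mounting face of the last link; the fingertips stand 178 mm ahead of it and the grasp point (between the pads) lies 159 mm ahead of it; z points along the fingers, y is the line along which they close (so a half turn about z gives the same grasp; the last joint's range is limited). The gripper opens to 92 mm and grips with 3 to 60 N. Pads are 19 mm wide; open, the fingers measure 130 mm over their backs; the gripper's body (75 mm by 190 mm) begins 47 mm behind the grasp point.
Start: joints at [1.138, 0.342, 1.524, -0, 1.275, -0.146], TCP at [148.492, 503.565, 404.741] pointing down, gripper open.
Joint ranges: [-2.53, 2.53], [-0.77, 2.02], [0.04, 2.7], [-1, 4.14], [0.28, 2.66], [-3.11, 3.11]. Speed limits (rad/s): [2.57, 2.57, 3.14, 3.14, 3.14, 3.14].

## Interface

Orientations are given as a rotation vector (axis times angle).
In Python, from workcell import status, vision, ticket gives the robot as it stands.
- The arm moves only by the shell command python3 -m pendant 'ROWS' [FORCE]. ROWS is JSON, one flat list of numbers, 7 for each row, row after row: the turn, a rotation vector about the tool's x, y, z in degrees, then the shift along the tool's x, y, z in mm, then the finger opening in mm, from 0 to 91.8. In form: [ax, ay, az, x, y, z, claw, ax, ay, az, x, y, z, claw, ...]. A call has 1 to 10 rows; each row shifts and turns the commanded pose from where the row before left it, along the tool's axes as they then stand; what a row does not reach is not made up. A row lasts 1/10 s, in which the tool goes at most 50 mm and 8.59 degrees, less where a joint would pass 70% of its speed; a pose out of reach is approached as far as the arm can. A call is refused whole if a number of a shift passes 50 or a number of a turn 8.59, either way. A call with a gripper value outside its range is refused whole. The fingers move at their own pace and stop on an object; FORCE is the grip in N (left out, the last holds). Time passes only in rows, so rows that do not move let the fingers close. It gives the time, the measured TCP pose, the force, the opening and the grip force at its end, in the units of the state.
- status.get_obs(): the state, without advancing time (a new reading comes with each control period).
- vision.capture(name): name is "side" or "top" or "wrist"; returns a dict with "color" (480x640x3 uint8, blue, green, red), "z_map" (480x640 float32, mm along the optical axis (not along the pixel's ray), 0 where there is no reading), "camera_matrix" (3x3 intrinsics, pixels), "k1" (the pictures are not rectified: a ray, as slopes to the right and down, at radius r is drawn at 1 + k1 r^2 times it, then the intrinsics apply), "extrinsics" (4x4, takes a point from world to camera coordinates). Camera axes: x right, y up, looking along -z (the intrinsics and any distortion apply to the point x, -y, -z); pixel columns grow to the right and rows downward; lengths in mm; the calibration is good to about 2 mm. A picture is of the moment at which its call begins.
- ticket.close_job(): hands the job in; it is judged then, once.
The state is a dict: "clock": time; "joints": joint angles; "joint_vel": joint speeds; "joint_torque": joint torques, N m; "tool_pos": TCP position; "orientation": TCP orientation; "wrist_force": force on the tool from outside, world axes, zero at the start; "ft_torque": the same for the moment, N m; "opening": finger opening in mm; "grasp_force": force on a finger pad.
Only numpy, scipy, OpenCV 4.12 (cv2) and the standard library are available. Lean on these libraries where they do the work, as an engineer would, in place of code of your own. Each camera call takes 0.05 s, during which the arm holds its last target. There are 200 camera calls.

## Task

Take the orange knob of the burnisher's crank and turn it counter-clockwise (seen from above) so that the platter carrying the leather disc runs under the felt block at about 15 turns a minute, and keep it between 12 and 18 turns a minute for 6 seconds without a break. Then bring the platter to a standstill with its yellow tab under the red pointer, and let go of the knob. The platter itself must not exceed 25 turns a minute or turn backwards, and must be driven through the crank only: do not touch the leather disc, the platter or the felt block, and leave the other things on the bench alone.

Things in the scene. Friction and masses are not known exactly. Their poses are not given: they have to be found in the camera images.
- burnisher: Fixed green hand-cranked burnisher, base 310 mm diameter. Origin on its vertical axis at bench height; x points to the red pointer. On the axis, upwards: aluminium platter (diameter 270, 30 thick, 6 kg), brown leather disc (diameter 256, top at 77 mm), crank arm (top 123 mm, reaching 84 mm out). The felt block's steel guide, top 100 mm, is over the rim 2.2 rad counter-clockwise from x.
- turntable (a joint): Angle of the platter (rad), growing counter-clockwise seen from above, no stops, not wrapped; 15 turns/min = 1.57 rad/s. The crank drives it through a viscous slip coupling: 0.045 N m per rad/s of (crank - platter speed). Inertia nominally 0.053 kg m2: time constant about 1.2 s (0.8 to 1.6). With the crank held still the platter brakes to a stop in a second or two and stays.
- tab (a point): Point in the middle of the top of the yellow tab (30 mm wide) that sticks out from the platter's rim, 145 mm from the axis and 75 mm above the bench; turns with the platter.
- pointer (a point): Underside of the fixed red pointer near its tip, 145 mm from the axis, 92 mm above the bench; the tab passes underneath. Pointer and its post are 100 mm high and end 194 mm from the axis.
- knob_grip (a point): Point on the axis of the upright orange crank knob at the height to grip: 157 mm above the bench, 70 mm from the machine's axis. Knob: cylinder of 32 mm diameter, 125 to 180 mm above the bench; it turns freely on its pin, so a gripper can carry it round without turning itself. At any bearing at the start.
- felt_block: Loose weighted felt block, 40 x 50 x 30 mm, nominally 65 g, in its guide on the leather, 105 mm from the axis; origin: centre of underside. Not to be touched. Its dry friction plus the bearing's is nominally 0.055 N m but 0.02 to 0.1 from day to day, so in steady running the crank must turn faster than the platter by about 1.2 rad/s (0.5 to 2.2).
- glue_bottle: White bottle with orange cap, 56 mm diameter, 150 mm tall, on the left; bystander.
- dye_jar: Amber jar with black cap, 60 mm diameter, 75 mm tall, on the left; bystander.
- mallet: Wooden hammer lying on the right; bystander.
- awl: Awl like a screwdriver lying on the right; bystander.
- rivet_tin: Round steel tin, 70 mm diameter, 50 mm tall, far right; bystander.
- brass_weight: Brass cylinder, 50 mm diameter, 45 mm tall, on the left; bystander.

How it is judged:
By the outcome, as a careful person would: the job done as asked, in the order asked, and still so for the second after the job is handed in, with the robot touching nothing.
It also fails if it takes over 64 s, if anything falls off the work surface, if the arm or the gripper's body presses on something with over 40 N, if the wrist force passes 120 N, or if a joint passes its speed limit or range.

## Working session

There is one attempt and no reset: what is moved stays moved. The work goes in short steps, Python scripts to look and compute and a shell command to move; the robot and the scene stay as the last step left them, time stands still between calls to the robot, and variables do not carry over. Pictures are saved under pics/ and viewed, at most 10 in all, crops included, and the job is handed in when it is done.

```bash
mkdir -p pics; ls; python3 - <<'E'
from workcell import status, vision
import cv2,numpy as np
o=status.get_obs(); print(o)
for n in ("top","side"):
    c=vision.capture(n); cv2.imwrite(f"pics/{n}0.png",c["color"]); np.savez(f"{n}0.npz",**c)
    print(n,c["camera_matrix"].tolist(),c["k1"],np.round(c["extrinsics"],3).tolist())
E
```

```text
pics
{'clock': 0.0, 'joints': array([ 1.13801402e+00,  3.42707774e-01,  1.52501126e+00, -2.69206310e-05,
        1.27538956e+00, -1.46017516e-01]), 'joint_vel': array([5.87690966e-04, 6.77133156e-04, 2.19338540e-04, 2.34043922e-04,
       5.63933873e-05, 1.42903699e-03]), 'joint_torque': array([-8.28740008e-05, -4.31245816e+01, -2.44216669e+01,  7.17364135e-02,
        5.59779222e-02, -1.17519794e-04]), 'tool_pos': array([148.43005467, 503.43931538, 404.05452298]), 'orientation': array([-4.48836619e-01, -3.10895189e+00,  2.29345312e-03]), 'wrist_force': array([-0.8800104 ,  0.25906865,  0.01113059]), 'ft_torque': array([0.0143942 , 0.02103219, 0.04984752]), 'grasp_force': 0.0, 'opening': 91.53476328194905}
top [[437.3249062584541, 0.0, 319.96295500935446], [0.0, 437.3249062584541, 238.0308085601175], [0.0, 0.0, 1.0]] 0.03138142450817853 [[-0.027, -1.0, -0.006, 34.754], [0.996, -0.027, 0.086, -524.659], [-0.086, -0.003, 0.996, -1293.749], [0.0, 0.0, 0.0, 1.0]]
side [[571.5161607781279, 0.0, 321.78218365668937], [0.0, 571.5161607781279, 236.98958515217666], [0.0, 0.0, 1.0]] 0.033804086207136694 [[-0.958, -0.285, -0.008, 512.293], [0.217, -0.746, 0.63, -173.683], [-0.186, 0.602, 0.777, -1670.964], [0.0, 0.0, 0.0, 1.0]]
```

View pics/top0.png

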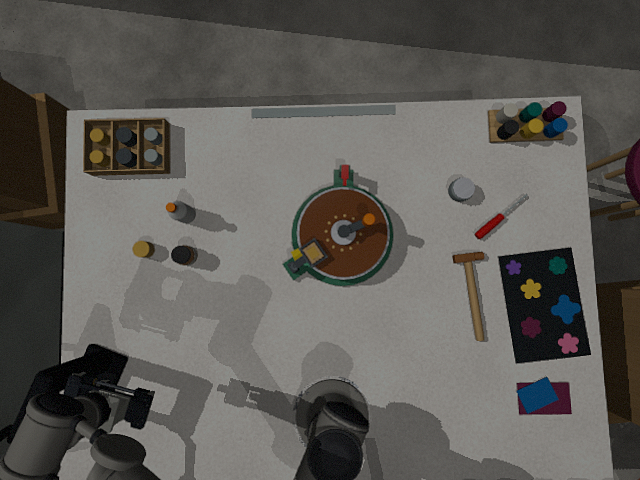

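View pics/side0.png

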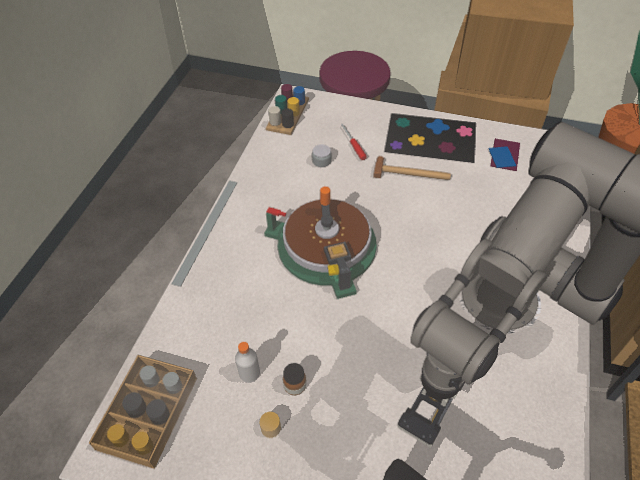

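The top view shows the machine's hub at about (342,233), the knob at (369,219), the red pointer at (345,172), the guide at (295,262) and the yellow tab at (296,254). The side view shows the orange knob at (325,195), the tab at (334,270) and the pointer at (277,212).

```bash
cat > h.py <<'E'
import numpy as np,cv2
def ray(c,uv):
    K=np.array(c["camera_matrix"]);E=np.array(c["extrinsics"])
    k=float(c["k1"]);p=cv2.undistortPoints(np.array(uv,float).reshape(-1,1,2),K,np.array([k,0,0,0,0])).reshape(-1,2)
    d=np.c_[p[:,0],-p[:,1],-np.ones(len(p))]@E[:3,:3]
    return -E[:3,:3].T@E[:3,3],d
def onz(c,uv,z):
    o,d=ray(c,uv); return (o+d*((z-o[2])/d[:,2])[:,None])[:,:2]
def proj(c,P):
    E=np.array(c["extrinsics"]);q=np.atleast_2d(P)@E[:3,:3].T+E[:3,3];q=q*[1,-1,-1]
    return cv2.projectPoints(q,np.zeros(3),np.zeros(3),np.array(c["camera_matrix"]),np.array([float(c["k1"]),0,0,0,0]))[0].reshape(-1,2)
def blobs(c,lo,hi,roi=None,amin=8):
    m=cv2.inRange(cv2.cvtColor(c["color"],cv2.COLOR_BGR2HSV),np.array(lo),np.array(hi))
    if roi:
        q=np.zeros_like(m);x0,y0,x1,y1=roi;q[y0:y1,x0:x1]=m[y0:y1,x0:x1];m=q
    n,l,s,ce=cv2.connectedComponentsWithStats(m)
    return m,[(ce[i],s[i,4],l==i) for i in range(1,n) if s[i,4]>=amin]
E
python3 - <<'E'
from h import *
T=dict(np.load("top0.npz"));S=dict(np.load("side0.npz"))
R={'orange':((8,200,120),(14,255,255)),'yellow':((22,150,120),(32,255,255)),'red':((0,170,110),(5,255,255)),'green':((60,80,30),(90,255,140))}
for n,c,roi in(("top",T,(270,150,410,300)),("side",S,(250,170,390,300))):
    for k,(lo,hi) in R.items():
        for ce,a,_ in blobs(c,lo,hi,roi)[1]: print(n,k,ce.round(1),a,[(z,onz(c,[ce],z)[0].round(1).tolist()) for z in (0,75,100,180)])
# leather ellipse
for n,c,roi in(("top",T,(270,150,410,300)),("side",S,(250,170,390,300))):
    m,_=blobs(c,(3,120,40),(14,220,160),roi)
    cs,_=cv2.findContours(m,cv2.RETR_EXTERNAL,cv2.CHAIN_APPROX_NONE);k=max(cs,key=cv2.contourArea)
    h=cv2.convexHull(k).reshape(-1,2)
    P=onz(c,h,77); 
    A=np.c_[2*P,np.ones(len(P))];x=np.linalg.lstsq(A,(P**2).sum(1),rcond=None)[0];r=np.sqrt(x[2]+x[:2]@x[:2])
    print(n,"leather",x[:2],r,np.abs(np.linalg.norm(P-x[:2],axis=1)-r).max())
E
```

```text
top yellow [295.6 253. ] 53 [(0, [483.4, 96.1]), (75, [479.4, 91.6]), (100, [478.1, 90.1]), (180, [473.8, 85.3])]
top red [344.6 173.8] 82 [(0, [724.9, -61.0]), (75, [707.4, -56.6]), (100, [701.5, -55.2]), (180, [682.7, -50.6])]
top green [320.7 201.5] 456 [(0, [640.4, 15.4]), (75, [627.6, 15.4]), (100, [623.3, 15.5]), (180, [609.6, 15.5])]
top green [342.6 264. ] 838 [(0, [446.0, -46.1]), (75, [444.1, -42.6]), (100, [443.5, -41.5]), (180, [441.4, -37.8])]
side yellow [333.  269.4] 95 [(0, [486.8, 40.7]), (75, [472.6, 92.9]), (100, [467.8, 110.3]), (180, [452.6, 166.0])]
side red [277.6 211.5] 25 [(0, [726.8, -134.3]), (75, [699.8, -72.8]), (100, [690.8, -52.3]), (180, [662.0, 13.3])]
top leather [535.58450749 -46.39079544] 125.75605702283217 1.2920735917195287
side leather [521.83831712 -38.13877376] 119.75283124003491 17.41337526205227
```

```bash
python3 - <<'E'
from h import *
T=dict(np.load("top0.npz"));S=dict(np.load("side0.npz"))
C=np.array([535.6,-46.4])
for n,c,roi in(("top",T,(355,205,385,235)),("side",S,(310,180,340,215))):
    hs=cv2.cvtColor(c["color"],cv2.COLOR_BGR2HSV); x,y=((369,219) if n=="top" else (325,195)); print(hs[y,x])
    for ce,a,l in blobs(c,(3,200,150),(15,255,255),roi)[1]:
        ys,xs=np.where(l);print(n,ce,a,xs.min(),xs.max(),ys.min(),ys.max())
        for z in(152,170,180):
            p=onz(c,[ce],z)[0];print(z,p.round(1),np.linalg.norm(p-C).round(1),np.arctan2(*(p-C)[::-1]).round(3))
p=np.array([535.6+84*0,-46.4,0])
for n,c in(("top",T),("side",S)):
  l=blobs(c,(0,170,110),(5,255,255),(250,150,390,300))[1]
  for ce,a,m in l:
    ys,xs=np.where(m);P=onz(c,np.c_[xs,ys],100)-C;r=np.linalg.norm(P,axis=1);print(n,r.min(),r.max(),np.arctan2(P[:,1],P[:,0]).mean())
E
```

```text
[ 16 238 138]
[ 10 170 168]
top 136.48010451579816 192.04466331001046 -0.05276228090848799
side 319.42652595318276 344.8506028097279 -1.6429900378043039
side 134.33233246513583 172.468808495635 -0.03746365600262437
```

```bash
python3 - <<'E'
from h import *
T=dict(np.load("top0.npz"));S=dict(np.load("side0.npz"))
C=np.array([535.6,-46.4])
for n,c,roi in(("top",T,(355,205,385,235)),("side",S,(310,180,340,215))):
    hs=cv2.cvtColor(c["color"],cv2.COLOR_BGR2HSV)
    for ce,a,l in blobs(c,(5,150,135),(20,255,255),roi)[1]:
        ys,xs=np.where(l);print(n,ce,a,xs.min(),xs.max(),ys.min(),ys.max(),hs[l].mean(0).round())
        for z in(152,170,180):
            p=onz(c,[ce],z)[0];print(z,p.round(1),np.linalg.norm(p-C).round(1),np.arctan2(*(p-C)[::-1]).round(3))
x=T["color"][195:245,340:395];y=S["color"][165:240,290:360]
cv2.imwrite("pics/z.png",np.hstack([cv2.resize(x,(400,364),interpolation=0),cv2.resize(y,(340,364),interpolation=0)]))
E
```

```text
top [368.87179487 218.61538462] 78 364 373 214 223 [ 15. 232. 141.]
152 [ 563.6 -114.3] 73.5 -1.18
170 [ 561.3 -112.3] 70.8 -1.199
180 [ 560.  -111.2] 69.3 -1.211
side [324.43262411 195.36170213] 141 320 329 187 204 [ 11. 177. 180.]
152 [ 557.9 -110.4] 67.8 -1.236
170 [553.  -94.2] 50.9 -1.221
180 [550.3 -85.2] 41.5 -1.208
```

View pics/z.png

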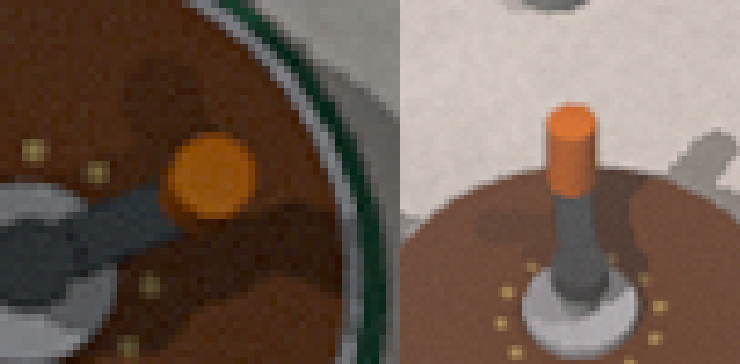

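The crop shows the crank arm ending in the orange knob. Its top is about (369,219) in the full top image. The knob is at about (560,-112), 70 mm from the axis (535.6,-46.4), which matches the given radius.

```bash
python3 -m pendant '[0,0,-8.2,0,0,0,91,0,0,-8.2,0,0,0,91,0,0,0,-22,-33,0,91,0,0,0,-22,-33,0,91,0,0,0,-22,-33,0,91,0,0,0,-22,-33,0,91,0,0,0,-22,-33,0,91,0,0,0,-22,-33,0,91,0,0,0,-22,-33,0,91,0,0,0,-22,-33,0,91]' 10
python3 -m pendant '[0,0,0,-22,-33,0,91,0,0,0,-22,-33,0,91,0,0,0,-22,-33,0,91,0,0,0,-22,-33,0,91,0,0,0,-22,-33,0,91,0,0,0,-22,-33,0,91,0,0,0,-22,-33,0,91,0,0,0,-22,-33,0,91,0,0,0,-16,-22,0,91,0,0,0,0,0,0,91]'
```

```text
clock: 1.1
tool_pos: [324.8, 238.0, 404.6]
orientation: [-0.001, -3.141, 0.0]
wrist_force: [0.3, -0.8, 0.8]
opening: 90.9
grasp_force: 0.0
clock: 2.1
tool_pos: [517.6, -49.3, 403.9]
orientation: [-0.006, -3.141, 0.001]
wrist_force: [0.0, 1.1, 0.4]
opening: 91.1
grasp_force: 0.0
```

```bash
python3 -m pendant '[0,0,0,-21,-31,0,91,0,0,0,-21,-31,0,91,0,0,0,0,0,0,91,0,0,0,0,0,0,91]'
python3 - <<'E'
from workcell import status,vision
from h import *
print(status.get_obs()["tool_pos"])
c=vision.capture("wrist");cv2.imwrite("pics/w1.png",c["color"])
for ce,a,l in blobs(c,(5,150,120),(20,255,255),None,200)[1]:
    ys,xs=np.where(l);print(ce,a,xs.min(),xs.max(),ys.min(),ys.max(),onz(c,[ce],180)[0])
E
```

```text
clock: 2.5
tool_pos: [557.9, -108.4, 404.0]
orientation: [-0.002, -3.14, -0.002]
wrist_force: [-0.2, 0.2, -0.0]
opening: 90.9
grasp_force: 0.0
[ 557.85887325 -108.40009693  403.96256014]
[346.22385043 108.18938858] 19790 242 476 38 192 [470.68975218 -91.5244183 ]
[511.18574109 122.66604128] 533 490 532 102 145 [478.17504828   1.38271053]
[510.96025437 220.43561208] 629 497 526 189 252 [534.43180305   9.03151504]
[310.82157364 255.52053558] 6647 245 391 203 299 [ 556.18144855 -111.54494964]
```

View pics/w1.png

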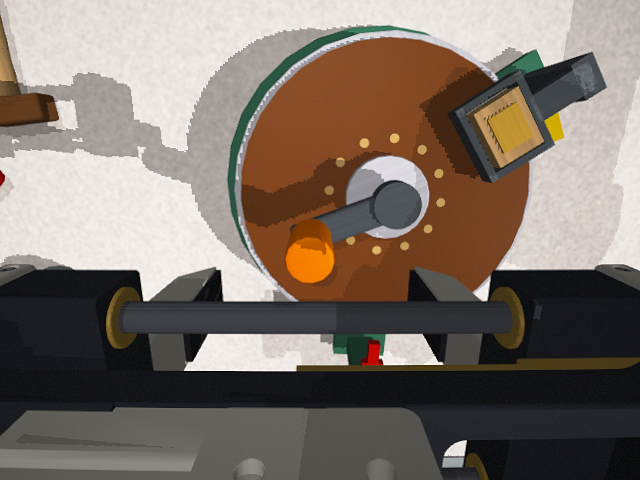

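The wrist view shows the knob top at about (310,259) between the two fingers, with the hub at (398,205), the guide and felt at (505,125), and the yellow tab at (555,125) just behind the guide. I'll descend and grip.

```bash
python3 -m pendant '[0,0,0,-1.5,-3.5,30,91,0,0,0,0,0,30,91,0,0,0,0,0,28,91,0,0,0,0,0,0,91,0,0,0,0,0,0,60,0,0,0,0,0,0,30,0,0,0,0,0,0,28,0,0,0,0,0,0,28,0,0,0,0,0,0,28]' 12
python3 -m pendant '[0,0,0,0,0,0,26,0,0,0,0,0,0,26,0,0,0,0,0,0,26]' 12
python3 - <<'E'
from workcell import status,vision
from h import *
print(status.get_obs()["tool_pos"])
for n in("top","side"):
    c=vision.capture(n);np.savez(n+"1.npz",**c)
    for ce,a,l in blobs(c,(22,150,90),(32,255,255),(250,150,410,310))[1]: print(n,ce,a,onz(c,[ce],75)[0])
    cv2.imwrite(f"pics/{n}1.png",c["color"])
a=cv2.imread("pics/top1.png")[140:320,230:450];b=cv2.imread("pics/side1.png")[160:310,230:430]
cv2.imwrite("pics/c1.png",np.hstack([cv2.resize(a,(400,327)),cv2.resize(b,(400,327))]))
E
```

```text
clock: 3.45
tool_pos: [559.7, -112.2, 317.4]
orientation: [0.001, 3.14, -0.0]
wrist_force: [-0.0, 0.2, -0.5]
opening: 56.0
grasp_force: 0.0
clock: 3.75
tool_pos: [559.6, -112.1, 316.7]
orientation: [-0.001, -3.141, -0.001]
wrist_force: [-2.0, 4.1, 1.4]
opening: 31.8
grasp_force: 11.2
[ 559.62494568 -112.13055168  316.68518268]
top [296.06410256 253.87179487] 78 [476.95841153  90.47095398]
top [310.55555556 251.33333333] 9 [483.14574951  48.54036211]
side [333.01052632 269.35789474] 95 [472.57604443  92.8682719 ]
```

View pics/c1.png

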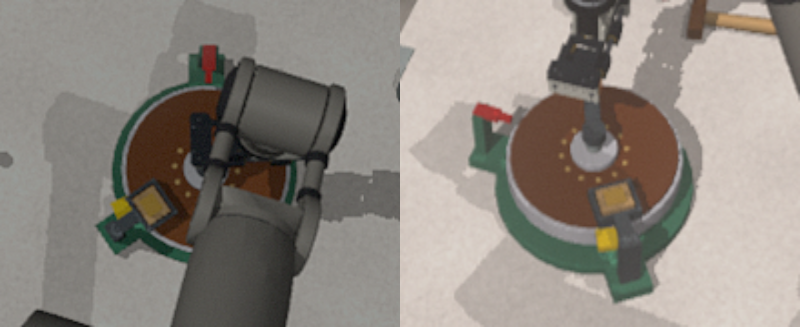

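The gripper holds the knob with 31.8 mm opening, matching its 32 mm diameter. In the top crop the yellow tab is left of the guide at bearing about 1.98, and both cameras can see it.

```bash
cat > plan.py <<'E'
# plan.py theta0 d1 d2 ... : tool-axis shifts (tool x=-world x, tool y=+world y), crank radius 70
import sys,numpy as np
t0=float(sys.argv[1]);d=np.array(sys.argv[2:],float);t=t0+np.r_[0,np.cumsum(d)]
P=np.round(2*70*np.c_[-np.cos(t),np.sin(t)])/2;D=np.diff(P,axis=0)
for i in range(0,len(D),10):
    print("end",round(t[min(i+10,len(D))],3),",".join("0,0,0,%g,%g,0,26"%tuple(r) for r in D[i:i+10]))
E
cat > look.py <<'E'
import sys
from workcell import status,vision
from h import *
C=np.array([535.6,-46.4]);o=status.get_obs();t=o["clock"]
P=o["tool_pos"][:2]-C
print("t",round(t,3),"crank",np.arctan2(P[1],P[0]).round(3),"r",np.linalg.norm(P).round(1),"F",o["wrist_force"].round(1),"v",o["joint_vel"].round(1))
for n in sys.argv[1:]:
    c=vision.capture(n)
    for ce,a,l in blobs(c,(22,150,70),(33,255,255),(250,150,410,310),5)[1]:
        p=onz(c,[ce],75)[0]-C;r=np.linalg.norm(p)
        if 135<r<165: print(n,ce.round(),a,"r",r.round(1),"tab bearing",np.arctan2(p[1],p[0]).round(3),"rel pointer",(np.arctan2(p[1],p[0])+.05).round(3))
    cv2.imwrite(f"pics/l_{n}_{round(t*100)}.png",c["color"])
E
python3 look.py; python3 plan.py -1.22 .05 .1 .15 .2 .25 .27 .27 .27 .27 .27 .27 .27 .27 .27 .27 .27 .27 .27 .27 .27
```

```text
t 3.85 crank -1.22 r 69.9 F [-0.2  0.9  1.6] v [ 0. -0.  0. -0. -0.  0.]
end 0.88 0,0,0,-3.5,1,0,26,0,0,0,-6,3,0,26,0,0,0,-9,6,0,26,0,0,0,-10,9.5,0,26,0,0,0,-10,14.5,0,26,0,0,0,-6,17.5,0,26,0,0,0,-1.5,19,0,26,0,0,0,4,18.5,0,26,0,0,0,8.5,16.5,0,26,0,0,0,13,14,0,26
end 3.58 0,0,0,16,10,0,26,0,0,0,18,5,0,26,0,0,0,19,0.5,0,26,0,0,0,18,-4.5,0,26,0,0,0,16.5,-9.5,0,26,0,0,0,13,-13.5,0,26,0,0,0,9,-16.5,0,26,0,0,0,4.5,-18.5,0,26,0,0,0,-0.5,-18.5,0,26,0,0,0,-5.5,-18,0,26
```

```bash
python3 -m pendant '[0,0,0,-3.5,1,0,26,0,0,0,-6,3,0,26,0,0,0,-9,6,0,26,0,0,0,-10,9.5,0,26,0,0,0,-10,14.5,0,26,0,0,0,-6,17.5,0,26,0,0,0,-1.5,19,0,26,0,0,0,4,18.5,0,26,0,0,0,8.5,16.5,0,26,0,0,0,13,14,0,26]' 20; python3 look.py side; python3 plan.py .88 .27 .27 .27 .27 .27 .27 .27 .27 .27 .27 .27 .27 .27 .27 .27 .27 .27 .27 .27 .27
```

```text
clock: 4.85
tool_pos: [580.6, 8.4, 316.6]
orientation: [-0.001, 3.141, -0.003]
wrist_force: [-5.4, -8.6, 2.8]
opening: 31.8
grasp_force: 20.0
t 4.85 crank 0.883 r 70.9 F [-5.4 -8.6  2.8] v [ 0.2 -0.2  0.4 -0.  -0.2  0.2]
side [350. 264.] 36 r 151.4 tab bearing 2.342 rel pointer 2.392
end 3.58 0,0,0,16,10,0,26,0,0,0,18,5,0,26,0,0,0,19,0.5,0,26,0,0,0,18,-4.5,0,26,0,0,0,16.5,-9.5,0,26,0,0,0,13,-13.5,0,26,0,0,0,9,-16.5,0,26,0,0,0,4.5,-18.5,0,26,0,0,0,-0.5,-18.5,0,26,0,0,0,-5.5,-18,0,26
end 6.28 0,0,0,-10.5,-16,0,26,0,0,0,-14,-12.5,0,26,0,0,0,-17,-8.5,0,26,0,0,0,-18.5,-3.5,0,26,0,0,0,-18.5,1.5,0,26,0,0,0,-18,6.5,0,26,0,0,0,-15,11,0,26,0,0,0,-12,15,0,26,0,0,0,-7.5,17,0,26,0,0,0,-2.5,19,0,26
```

```bash
python3 -m pendant '[0,0,0,16,10,0,26,0,0,0,18,5,0,26,0,0,0,19,0.5,0,26,0,0,0,18,-4.5,0,26,0,0,0,16.5,-9.5,0,26,0,0,0,13,-13.5,0,26,0,0,0,9,-16.5,0,26,0,0,0,4.5,-18.5,0,26,0,0,0,-0.5,-18.5,0,26,0,0,0,-5.5,-18,0,26]'; python3 look.py side
```

```text
clock: 5.9
tool_pos: [472.4, -75.9, 316.7]
orientation: [0.0, -3.141, -0.0]
wrist_force: [3.1, 2.7, -1.9]
opening: 31.8
grasp_force: 20.0
t 5.9 crank -2.704 r 69.8 F [ 3.1  2.7 -1.9] v [-0.3  0.1 -0.2  0.   0.  -0.3]
side [373. 242.] 87 r 150.9 tab bearing 3.073 rel pointer 3.123
```

```bash
python3 -m pendant '[0,0,0,-10.5,-16,0,26,0,0,0,-14,-12.5,0,26,0,0,0,-17,-8.5,0,26,0,0,0,-18.5,-3.5,0,26,0,0,0,-18.5,1.5,0,26,0,0,0,-18,6.5,0,26,0,0,0,-15,11,0,26,0,0,0,-12,15,0,26,0,0,0,-7.5,17,0,26,0,0,0,-2.5,19,0,26]'; python3 look.py side
cat > fit.py <<'E'
import numpy as np
from scipy.optimize import least_squares
# crank speed segments (t_start,speed): appended by hand
def seg(log):
    T=[3.85];W=[]
    for w in log: T.append(T[-1]+(.05 if w is None else .1));W.append(0 if w is None else w*10)
    return np.array(T),np.array(W)
def sim(log,tau,tf,th0=1.996,dt=.005):
    T,W=seg(log);t=T[0];w=0.;th=th0;out=[(t,th,w)]
    for k,c in enumerate(W):
        for _ in range(round((T[k+1]-T[k])/dt)):
            a=(c-w)/tau; f=tf/tau           # tf: friction expressed as slip speed
            if w<=0 and abs(a)<=f: w=0.
            else: w=max(0,w+dt*(a-f))
            th+=w*dt;t+=dt
        out.append((t,th,w))
    return np.array(out)
def fit(log,meas):
    def r(p):
        s=sim(log,*p); return np.r_[[(np.interp(t,s[:,0],s[:,1])-a)/.03 for t,a in meas],(p[0]-1.2)/.3,(p[1]-1.2)/.6]
    return least_squares(r,[1.2,1.2],bounds=([.7,.4],[1.7,2.4]),diff_step=.02)
E
```

```text
clock: 6.95
tool_pos: [606.3, -44.9, 316.6]
orientation: [0.0, -3.141, 0.001]
wrist_force: [-8.8, -0.1, 6.3]
opening: 32.0
grasp_force: 20.0
t 6.95 crank 0.021 r 70.7 F [-8.8 -0.1  6.3] v [ 0.3  0.   0.  -0.   0.   0.3]
side [360. 205.] 67 r 144.5 tab bearing -2.125 rel pointer -2.075
```

```bash
cat > log.py <<'E'
A=[.05,.1,.15,.2,.25]+[.27]*5+[None]+[.27]*10+[None]+[.27]*10
M=[(5.9,3.073),(6.95,4.158)]
E
cat > run.py <<'E'
import sys
from fit import *;from log import *
f=fit(A,M);p=f.x;print("tau,slip",p.round(2),"res",(f.fun*.03)[:len(M)].round(3))
fut=eval(sys.argv[1]);s=sim(A+[None]+fut,*p);print("w now",s[len(A)][1:].round(2));print(s[len(A)+1:][::2].round(2).tolist())
E
python3 run.py '[.29]*10+[.28]*20'; python3 plan.py 6.28 .29 .29 .29 .29 .29 .29 .29 .29 .29 .29
```

```text
tau,slip [1.03 1.37] res [-0.014  0.008]
w now [4.17 1.17]
[[7.0, 4.22, 1.05], [7.2, 4.44, 1.13], [7.4, 4.67, 1.2], [7.6, 4.92, 1.26], [7.8, 5.18, 1.31], [8.0, 5.44, 1.34], [8.2, 5.71, 1.36], [8.4, 5.98, 1.37], [8.6, 6.26, 1.38], [8.8, 6.54, 1.39], [9.0, 6.82, 1.39], [9.2, 7.09, 1.4], [9.4, 7.38, 1.4], [9.6, 7.66, 1.41], [9.8, 7.94, 1.41], [10.0, 8.22, 1.41]]
end 9.18 0,0,0,3,20,0,26,0,0,0,8.5,18,0,26,0,0,0,13,15.5,0,26,0,0,0,17.5,10.5,0,26,0,0,0,19.5,5.5,0,26,0,0,0,20,-0.5,0,26,0,0,0,19.5,-6,0,26,0,0,0,16.5,-11.5,0,26,0,0,0,12.5,-16,0,26,0,0,0,8,-18.5,0,26
```

```bash
python3 run.py '[.31]*10'; python3 plan.py 6.28 .31 .31 .31 .31 .31 .31 .31 .31 .31 .31 .3 .3 .3 .3 .3 .3 .3 .3 .3 .3
```

```text
tau,slip [1.03 1.37] res [-0.014  0.008]
w now [4.17 1.17]
[[7.0, 4.22, 1.05], [7.2, 4.44, 1.17], [7.4, 4.69, 1.27], [7.6, 4.95, 1.35], [7.8, 5.22, 1.41], [8.0, 5.51, 1.47]]
end 9.38 0,0,0,3.5,21,0,26,0,0,0,9.5,19.5,0,26,0,0,0,15,15.5,0,26,0,0,0,19,10,0,26,0,0,0,21.5,4,0,26,0,0,0,21,-3,0,26,0,0,0,20,-9,0,26,0,0,0,15.5,-15,0,26,0,0,0,10.5,-18.5,0,26,0,0,0,4.5,-21.5,0,26
end 12.38 0,0,0,-2.5,-20.5,0,26,0,0,0,-8,-19.5,0,26,0,0,0,-13.5,-16,0,26,0,0,0,-17.5,-11,0,26,0,0,0,-20.5,-5.5,0,26,0,0,0,-21,0.5,0,26,0,0,0,-19.5,7,0,26,0,0,0,-17,12.5,0,26,0,0,0,-12.5,17,0,26,0,0,0,-7,19.5,0,26
```

```bash
python3 -m pendant '[0,0,0,3.5,21,0,26,0,0,0,9.5,19.5,0,26,0,0,0,15,15.5,0,26,0,0,0,19,10,0,26,0,0,0,21.5,4,0,26,0,0,0,21,-3,0,26,0,0,0,20,-9,0,26,0,0,0,15.5,-15,0,26,0,0,0,10.5,-18.5,0,26,0,0,0,4.5,-21.5,0,26]'; python3 look.py side top
```

```text
clock: 8.0
tool_pos: [465.5, -42.8, 316.8]
orientation: [-0.001, 3.14, 0.0]
wrist_force: [7.2, 1.2, -6.2]
opening: 31.4
grasp_force: 20.0
t 8.0 crank 3.09 r 70.2 F [ 7.2  1.2 -6.2] v [-0.5 -0.   0.   0.  -0.1 -0.5]
side [304. 199.] 60 r 139.9 tab bearing -0.784 rel pointer -0.734
top [374. 194.] 95 r 145.4 tab bearing -0.713 rel pointer -0.663
```

```bash
cat >> log.py <<'E'
A+=[None]+[.31]*10
M+=[(8.0,5.505),(8.05,5.570)]
A+=[None]
E
python3 run.py '[.32]*5+[.3]*15'; python3 plan.py 9.38 .32 .32 .32 .32 .32 .3 .3 .3 .3 .3 .3 .3 .3 .3 .3 .3 .3 .3 .3 .3
```

```text
tau,slip [1.   1.39] res [-0.013  0.004 -0.001  0.003]
w now [5.57 1.33]
[[8.1, 5.64, 1.19], [8.3, 5.89, 1.31], [8.5, 6.16, 1.4], [8.7, 6.44, 1.45], [8.9, 6.74, 1.48], [9.1, 7.04, 1.51], [9.3, 7.34, 1.53], [9.5, 7.65, 1.54], [9.7, 7.96, 1.55], [9.9, 8.27, 1.56], [10.1, 8.58, 1.57]]
end 12.48 0,0,0,-2.5,-22,0,26,0,0,0,-9.5,-20,0,26,0,0,0,-15.5,-16.5,0,26,0,0,0,-19.5,-10.5,0,26,0,0,0,-22,-4,0,26,0,0,0,-20.5,3,0,26,0,0,0,-19,8.5,0,26,0,0,0,-15.5,14,0,26,0,0,0,-11,18,0,26,0,0,0,-4.5,20.5,0,26
end 15.48 0,0,0,1,21,0,26,0,0,0,7.5,19.5,0,26,0,0,0,13,16.5,0,26,0,0,0,17,12,0,26,0,0,0,20,6,0,26,0,0,0,21,0.5,0,26,0,0,0,20,-6.5,0,26,0,0,0,17.5,-11.5,0,26,0,0,0,13,-16,0,26,0,0,0,7.5,-19.5,0,26
```

```bash
python3 -m pendant '[0,0,0,-2.5,-22,0,26,0,0,0,-9.5,-20,0,26,0,0,0,-15.5,-16.5,0,26,0,0,0,-19.5,-10.5,0,26,0,0,0,-22,-4,0,26,0,0,0,-20.5,3,0,26,0,0,0,-19,8.5,0,26,0,0,0,-15.5,14,0,26,0,0,0,-11,18,0,26,0,0,0,-4.5,20.5,0,26]'; python3 -m pendant '[0,0,0,1,21,0,26,0,0,0,7.5,19.5,0,26,0,0,0,13,16.5,0,26,0,0,0,17,12,0,26,0,0,0,20,6,0,26,0,0,0,21,0.5,0,26,0,0,0,20,-6.5,0,26,0,0,0,17.5,-11.5,0,26,0,0,0,13,-16,0,26,0,0,0,7.5,-19.5,0,26]'; python3 look.py side; python3 plan.py 15.48 .31 .31 .3 .3 .3 .3 .3 .3 .3 .3 .3 .3 .3 .3 .3 .3 .3 .3 .3 .3 .3 .3 .3 .3 .3 .3 .3 .3 .3 .3
```

```text
clock: 9.1
tool_pos: [606.1, -50.6, 316.6]
orientation: [-0.0, -3.141, -0.0]
wrist_force: [-8.7, 0.3, 6.2]
opening: 31.6
grasp_force: 20.0
clock: 10.1
tool_pos: [467.5, -29.4, 316.7]
orientation: [-0.001, 3.141, 0.001]
wrist_force: [5.6, -0.7, -5.7]
opening: 31.6
grasp_force: 20.0
t 10.1 crank 2.898 r 70.2 F [ 5.6 -0.7 -5.7] v [-0.5 -0.1  0.1 -0.  -0.1 -0.4]
end 18.5 0,0,0,2,-21.5,0,26,0,0,0,-5.5,-21,0,26,0,0,0,-10.5,-18,0,26,0,0,0,-15.5,-14,0,26,0,0,0,-19,-9,0,26,0,0,0,-21,-2.5,0,26,0,0,0,-20.5,3.5,0,26,0,0,0,-18.5,9.5,0,26,0,0,0,-15,14.5,0,26,0,0,0,-10.5,18.5,0,26
end 21.5 0,0,0,-4,20.5,0,26,0,0,0,2,21,0,26,0,0,0,8.5,19,0,26,0,0,0,13.5,16,0,26,0,0,0,17.5,11.5,0,26,0,0,0,20,5.5,0,26,0,0,0,21,-0.5,0,26,0,0,0,20,-7,0,26,0,0,0,16.5,-12,0,26,0,0,0,12.5,-17,0,26
end 24.5 0,0,0,7,-19.5,0,26,0,0,0,1,-21,0,26,0,0,0,-5.5,-20.5,0,26,0,0,0,-11,-17.5,0,26,0,0,0,-15.5,-13.5,0,26,0,0,0,-19.5,-8.5,0,26,0,0,0,-20.5,-2.5,0,26,0,0,0,-20.5,4,0,26,0,0,0,-18.5,10,0,26,0,0,0,-15,14.5,0,26
```

```bash
python3 -m pendant '[0,0,0,2,-21.5,0,26,0,0,0,-5.5,-21,0,26,0,0,0,-10.5,-18,0,26,0,0,0,-15.5,-14,0,26,0,0,0,-19,-9,0,26,0,0,0,-21,-2.5,0,26,0,0,0,-20.5,3.5,0,26,0,0,0,-18.5,9.5,0,26,0,0,0,-15,14.5,0,26,0,0,0,-10.5,18.5,0,26]'; python3 look.py side; cat >> log.py <<'E'
A+=[.32]*5+[.3]*15+[None]+[.31]*2+[.3]*8
E
python3 run.py '[.3]*2'
```

```text
clock: 11.15
tool_pos: [602.7, -68.6, 316.6]
orientation: [-0.001, -3.14, -0.001]
wrist_force: [-10.2, 2.4, 7.3]
opening: 31.7
grasp_force: 20.0
t 11.15 crank -0.32 r 70.7 F [-10.2   2.4   7.3] v [ 0.4  0.1 -0.2  0.   0.2  0.3]
side [371. 218.] 77 r 147.3 tab bearing -2.563 rel pointer -2.513
tau,slip [1.   1.39] res [-0.013  0.004 -0.001  0.003]
w now [10.23  1.56]
[[11.15, 10.3, 1.42], [11.35, 10.59, 1.45]]
```

```bash
sed -i '$d' log.py; cat >> log.py <<'E'
A+=[None]+[.32]*5+[.3]*15+[None]+[.31]*2+[.3]*8
M+=[(11.15,10.003)]
E
python3 run.py '[.32]*3+[.31]*17';python3 plan.py 18.5 .33 .33 .32 .31 .31 .31 .31 .31 .31 .31 .31 .31 .31 .31 .31 .31 .31 .31 .31 .31
```

```text
tau,slip [0.87 1.44] res [ 0.012  0.013 -0.017 -0.014  0.009]
w now [10.01  1.5 ]
[[11.2, 10.08, 1.34], [11.4, 10.36, 1.42], [11.6, 10.65, 1.48], [11.8, 10.95, 1.52], [12.0, 11.26, 1.55], [12.2, 11.57, 1.57], [12.4, 11.89, 1.59], [12.6, 12.2, 1.6], [12.8, 12.53, 1.61], [13.0, 12.85, 1.62], [13.2, 13.17, 1.63]]
end 21.65 0,0,0,-4,22.5,0,26,0,0,0,3.5,23,0,26,0,0,0,10,20,0,26,0,0,0,15,15,0,26,0,0,0,19.5,10,0,26,0,0,0,21.5,3.5,0,26,0,0,0,21,-3,0,26,0,0,0,19.5,-9.5,0,26,0,0,0,15.5,-15,0,26,0,0,0,10.5,-19,0,26
end 24.75 0,0,0,4,-21.5,0,26,0,0,0,-2.5,-21.5,0,26,0,0,0,-9.5,-19.5,0,26,0,0,0,-14.5,-16,0,26,0,0,0,-18.5,-10.5,0,26,0,0,0,-21.5,-4.5,0,26,0,0,0,-21.5,2.5,0,26,0,0,0,-19.5,8.5,0,26,0,0,0,-16.5,14.5,0,26,0,0,0,-11,18.5,0,26
```

```bash
python3 -m pendant '[0,0,0,-4,22.5,0,26,0,0,0,3.5,23,0,26,0,0,0,10,20,0,26,0,0,0,15,15,0,26,0,0,0,19.5,10,0,26,0,0,0,21.5,3.5,0,26,0,0,0,21,-3,0,26,0,0,0,19.5,-9.5,0,26,0,0,0,15.5,-15,0,26,0,0,0,10.5,-19,0,26]'|head -1; python3 -m pendant '[0,0,0,4,-21.5,0,26,0,0,0,-2.5,-21.5,0,26,0,0,0,-9.5,-19.5,0,26,0,0,0,-14.5,-16,0,26,0,0,0,-18.5,-10.5,0,26,0,0,0,-21.5,-4.5,0,26,0,0,0,-21.5,2.5,0,26,0,0,0,-19.5,8.5,0,26,0,0,0,-16.5,14.5,0,26,0,0,0,-11,18.5,0,26]'; python3 look.py side; cat >> log.py <<'E'
A+=[None]+[.33]*2+[.32]+[.31]*17
E
python3 run.py '[.32]*3'; python3 plan.py 24.75 .32 .32 .31 .31 .31 .31 .31 .31 .31 .31 .31 .31 .31 .31 .31 .31 .31 .31 .31 .31
```

```text
clock: 12.2
clock: 13.2
tool_pos: [601.9, -70.7, 316.6]
orientation: [-0.001, -3.141, -0.001]
wrist_force: [-8.1, 1.9, 6.6]
opening: 31.6
grasp_force: 20.0
t 13.2 crank -0.351 r 70.6 F [-8.1  1.9  6.6] v [ 0.4  0.1 -0.2  0.   0.2  0.3]
side [282. 245.] 81 r 145.5 tab bearing 0.735 rel pointer 0.785
tau,slip [0.87 1.44] res [ 0.012  0.013 -0.017 -0.014  0.009]
w now [13.19  1.63]
[[13.25, 13.27, 1.46], [13.45, 13.57, 1.52]]
end 27.87 0,0,0,-5,21.5,0,26,0,0,0,2.5,22.5,0,26,0,0,0,8.5,19.5,0,26,0,0,0,14.5,16.5,0,26,0,0,0,18.5,11,0,26,0,0,0,21,5,0,26,0,0,0,21.5,-2,0,26,0,0,0,20,-8,0,26,0,0,0,16.5,-14,0,26,0,0,0,11.5,-18.5,0,26
end 30.97 0,0,0,5,-21,0,26,0,0,0,-1,-21.5,0,26,0,0,0,-8,-20,0,26,0,0,0,-13.5,-17,0,26,0,0,0,-18,-12,0,26,0,0,0,-21,-5.5,0,26,0,0,0,-21.5,1,0,26,0,0,0,-20.5,7,0,26,0,0,0,-17,13.5,0,26,0,0,0,-12,18,0,26
```

```bash
echo 'M+=[(13.2,13.301)]'>>log.py; python3 run.py '[.3]*20'; python3 plan.py 24.75 .31 .3 .3 .3 .3 .3 .3 .3 .3 .3 .3 .3 .3 .3 .3 .3 .3 .3 .3 .3 .3 .3 .3 .3 .3 .3 .3 .3 .3 .3
```

```text
tau,slip [0.93 1.42] res [-0.001  0.004 -0.018 -0.015  0.055 -0.029]
w now [13.27  1.65]
[[13.25, 13.35, 1.49], [13.45, 13.65, 1.5], [13.65, 13.95, 1.52], [13.85, 14.26, 1.53], [14.05, 14.56, 1.54], [14.25, 14.87, 1.55], [14.45, 15.18, 1.55], [14.65, 15.49, 1.56], [14.85, 15.8, 1.56], [15.05, 16.12, 1.56], [15.25, 16.43, 1.57]]
end 27.76 0,0,0,-5,21,0,26,0,0,0,2,21,0,26,0,0,0,7.5,19,0,26,0,0,0,13,16.5,0,26,0,0,0,17.5,11.5,0,26,0,0,0,20,6.5,0,26,0,0,0,21,-0.5,0,26,0,0,0,20,-6,0,26,0,0,0,17,-12,0,26,0,0,0,13,-16.5,0,26
end 30.76 0,0,0,7.5,-19.5,0,26,0,0,0,1,-21,0,26,0,0,0,-4.5,-20.5,0,26,0,0,0,-11,-18,0,26,0,0,0,-15.5,-14,0,26,0,0,0,-19,-8.5,0,26,0,0,0,-20.5,-3,0,26,0,0,0,-20.5,3.5,0,26,0,0,0,-19,9.5,0,26,0,0,0,-15,14.5,0,26
end 33.76 0,0,0,-10,18,0,26,0,0,0,-4.5,20.5,0,26,0,0,0,2,21,0,26,0,0,0,8,19,0,26,0,0,0,13.5,16.5,0,26,0,0,0,17.5,11,0,26,0,0,0,20,6,0,26,0,0,0,21,-0.5,0,26,0,0,0,20,-6.5,0,26,0,0,0,17,-12.5,0,26
```

```bash
python3 -m pendant '[0,0,0,-5,21,0,26,0,0,0,2,21,0,26,0,0,0,7.5,19,0,26,0,0,0,13,16.5,0,26,0,0,0,17.5,11.5,0,26,0,0,0,20,6.5,0,26,0,0,0,21,-0.5,0,26,0,0,0,20,-6,0,26,0,0,0,17,-12,0,26,0,0,0,13,-16.5,0,26]'|head -1; python3 -m pendant '[0,0,0,7.5,-19.5,0,26,0,0,0,1,-21,0,26,0,0,0,-4.5,-20.5,0,26,0,0,0,-11,-18,0,26,0,0,0,-15.5,-14,0,26,0,0,0,-19,-8.5,0,26,0,0,0,-20.5,-3,0,26,0,0,0,-20.5,3.5,0,26,0,0,0,-19,9.5,0,26,0,0,0,-15,14.5,0,26]'|head -1;  python3 -m pendant '[0,0,0,-10,18,0,26,0,0,0,-4.5,20.5,0,26,0,0,0,2,21,0,26,0,0,0,8,19,0,26,0,0,0,13.5,16.5,0,26,0,0,0,17.5,11,0,26,0,0,0,20,6,0,26,0,0,0,21,-0.5,0,26,0,0,0,20,-6.5,0,26,0,0,0,17,-12.5,0,26]'; python3 look.py side; cat >> log.py <<'E'
A+=[None]+[.31]+[.3]*29
E
python3 run.py '[.3]*20'
```

```text
clock: 14.25
clock: 15.25
clock: 16.25
tool_pos: [486.6, 4.5, 316.8]
orientation: [-0.001, 3.139, -0.001]
wrist_force: [6.5, -5.1, -6.3]
opening: 32.3
grasp_force: 20.0
t 16.25 crank 2.337 r 70.7 F [ 6.5 -5.1 -6.3] v [-0.3 -0.3  0.4 -0.  -0.2 -0.3]
side [306. 199.] 61 r 139.9 tab bearing -0.823 rel pointer -0.773
tau,slip [0.93 1.42] res [-0.001  0.004 -0.018 -0.015  0.055 -0.029]
w now [18.01  1.57]
[[16.3, 18.08, 1.42], [16.5, 18.37, 1.45], [16.7, 18.66, 1.47], [16.9, 18.96, 1.49], [17.1, 19.26, 1.51], [17.3, 19.56, 1.52], [17.5, 19.87, 1.53], [17.7, 20.17, 1.54], [17.9, 20.48, 1.55], [18.1, 20.79, 1.55], [18.3, 21.1, 1.56]]
```

```bash
sed -i 's/^A=/A=/' log.py; echo 'M+=[(16.25,18.027)]'>>log.py; python3 run.py '[.31]+[.3]*40+[0]*9' | tail -c 500; python3 plan.py 33.76 .31 $(yes .3|head -40) $(yes 0|head -9)
```

```text
[16.7, 18.68, 1.48], [16.9, 18.98, 1.5], [17.1, 19.28, 1.52], [17.3, 19.58, 1.53], [17.5, 19.89, 1.54], [17.7, 20.2, 1.55], [17.9, 20.51, 1.55], [18.1, 20.82, 1.56], [18.3, 21.13, 1.56], [18.5, 21.44, 1.56], [18.7, 21.76, 1.57], [18.9, 22.07, 1.57], [19.1, 22.38, 1.57], [19.3, 22.7, 1.57], [19.5, 23.01, 1.57], [19.7, 23.33, 1.57], [19.9, 23.64, 1.58], [20.1, 23.96, 1.58], [20.3, 24.27, 1.58], [20.5, 24.57, 1.27], [20.7, 24.77, 0.75], [20.9, 24.88, 0.33], [21.1, 24.91, 0.0], [21.3, 24.91, 0.0]]
end 36.77 0,0,0,13,-17,0,26,0,0,0,7,-20,0,26,0,0,0,0.5,-21,0,26,0,0,0,-5.5,-20,0,26,0,0,0,-11,-18,0,26,0,0,0,-16,-13.5,0,26,0,0,0,-19,-8,0,26,0,0,0,-21,-2.5,0,26,0,0,0,-20.5,4,0,26,0,0,0,-18.5,10,0,26
end 39.77 0,0,0,-14.5,15,0,26,0,0,0,-9.5,18.5,0,26,0,0,0,-4,20.5,0,26,0,0,0,2.5,20.5,0,26,0,0,0,8.5,19.5,0,26,0,0,0,14,15.5,0,26,0,0,0,17.5,11,0,26,0,0,0,20.5,5,0,26,0,0,0,21,-1,0,26,0,0,0,19.5,-7,0,26
end 42.77 0,0,0,16.5,-12.5,0,26,0,0,0,12.5,-17.5,0,26,0,0,0,6.5,-19.5,0,26,0,0,0,0.5,-21,0,26,0,0,0,-6,-20,0,26,0,0,0,-11.5,-17.5,0,26,0,0,0,-16,-13.5,0,26,0,0,0,-19.5,-8,0,26,0,0,0,-20.5,-2,0,26,0,0,0,-20.5,4.5,0,26
end 45.77 0,0,0,-18.5,10,0,26,0,0,0,-14.5,15.5,0,26,0,0,0,-9,18.5,0,26,0,0,0,-3.5,20.5,0,26,0,0,0,3,21,0,26,0,0,0,8.5,19,0,26,0,0,0,14.5,15.5,0,26,0,0,0,18,10.5,0,26,0,0,0,20,5,0,26,0,0,0,21,-1.5,0,26
end 46.07 0,0,0,19.5,-7.5,0,26,0,0,0,0,0,0,26,0,0,0,0,0,0,26,0,0,0,0,0,0,26,0,0,0,0,0,0,26,0,0,0,0,0,0,26,0,0,0,0,0,0,26,0,0,0,0,0,0,26,0,0,0,0,0,0,26,0,0,0,0,0,0,26
```

```bash
python3 -m pendant '[0,0,0,13,-17,0,26,0,0,0,7,-20,0,26,0,0,0,0.5,-21,0,26,0,0,0,-5.5,-20,0,26,0,0,0,-11,-18,0,26,0,0,0,-16,-13.5,0,26,0,0,0,-19,-8,0,26,0,0,0,-21,-2.5,0,26,0,0,0,-20.5,4,0,26,0,0,0,-18.5,10,0,26]'|head -1; python3 -m pendant '[0,0,0,-14.5,15,0,26,0,0,0,-9.5,18.5,0,26,0,0,0,-4,20.5,0,26,0,0,0,2.5,20.5,0,26,0,0,0,8.5,19.5,0,26,0,0,0,14,15.5,0,26,0,0,0,17.5,11,0,26,0,0,0,20.5,5,0,26,0,0,0,21,-1,0,26,0,0,0,19.5,-7,0,26]'|head -1; python3 -m pendant '[0,0,0,16.5,-12.5,0,26,0,0,0,12.5,-17.5,0,26,0,0,0,6.5,-19.5,0,26,0,0,0,0.5,-21,0,26,0,0,0,-6,-20,0,26,0,0,0,-11.5,-17.5,0,26,0,0,0,-16,-13.5,0,26,0,0,0,-19.5,-8,0,26,0,0,0,-20.5,-2,0,26,0,0,0,-20.5,4.5,0,26]'|head -1;  python3 -m pendant '[0,0,0,-18.5,10,0,26,0,0,0,-14.5,15.5,0,26,0,0,0,-9,18.5,0,26,0,0,0,-3.5,20.5,0,26,0,0,0,3,21,0,26,0,0,0,8.5,19,0,26,0,0,0,14.5,15.5,0,26,0,0,0,18,10.5,0,26,0,0,0,20,5,0,26,0,0,0,21,-1.5,0,26]'|head -1; python3 -m pendant '[0,0,0,19.5,-7.5,0,26,0,0,0,0,0,0,26,0,0,0,0,0,0,26,0,0,0,0,0,0,26,0,0,0,0,0,0,26,0,0,0,0,0,0,26,0,0,0,0,0,0,26,0,0,0,0,0,0,26,0,0,0,0,0,0,26,0,0,0,0,0,0,26]'; python3 look.py side top
```

```text
clock: 17.3
clock: 18.3
clock: 19.3
clock: 20.3
clock: 21.3
tool_pos: [501.1, 14.5, 316.7]
orientation: [-0.001, -3.141, -0.001]
wrist_force: [-1.9, 0.9, -1.0]
opening: 31.8
grasp_force: 20.0
t 21.3 crank 2.086 r 70.0 F [-1.9  0.9 -1. ] v [-0. -0.  0.  0.  0.  0.]
side [280. 224.] 80 r 142.7 tab bearing 0.139 rel pointer 0.189
top [336. 183.] 95 r 145.8 tab bearing 0.103 rel pointer 0.153
```

```bash
python3 look.py top; cat >> log.py <<'E'
A+=[None]+[.31]+[.3]*40+[0]*9
M+=[(21.3,25.24)]
E
python3 run.py '[None,None]+[.15,.25]+[.3]*44+[0]*9' | cut -c1-100; python3 run.py '[None,None]+[.15,.25]+[.3]*44+[0]*9' | tail -c 250
```

```text
t 21.4 crank 2.086 r 70.0 F [-0.6  1.5  0.4] v [-0.  0.  0.  0. -0.  0.]
top [336. 183.] 98 r 145.7 tab bearing 0.112 rel pointer 0.162
tau,slip [1.03 1.4 ] res [-0.038 -0.039 -0.062 -0.058  0.057  0.013  0.1   -0.069]
w now [25.17  0.  ]
[[21.35, 25.17, 0.0], [21.45, 25.17, 0.0], [21.65, 25.18, 0.11], [21.85, 25.23, 0.38], [22.05, 25.33
, 1.52], [24.85, 28.85, 1.54], [25.05, 29.16, 1.55], [25.25, 29.47, 1.56], [25.45, 29.78, 1.56], [25.65, 30.09, 1.57], [25.85, 30.41, 1.58], [26.05, 30.72, 1.58], [26.25, 30.98, 1.05], [26.45, 31.15, 0.62], [26.65, 31.23, 0.26], [26.85, 31.25, 0.0]]
```

```bash
python3 plan.py 46.07 .15 .25 $(yes .3|head -43)
```

```text
end 48.87 0,0,0,9,-6,0,26,0,0,0,12,-12.5,0,26,0,0,0,10,-18,0,26,0,0,0,4.5,-20.5,0,26,0,0,0,-2,-21,0,26,0,0,0,-8,-19.5,0,26,0,0,0,-13.5,-16,0,26,0,0,0,-17.5,-11.5,0,26,0,0,0,-20.5,-5.5,0,26,0,0,0,-20.5,0.5,0,26
end 51.87 0,0,0,-20,7,0,26,0,0,0,-17,12,0,26,0,0,0,-12.5,16.5,0,26,0,0,0,-7,20,0,26,0,0,0,-1,21,0,26,0,0,0,5,20,0,26,0,0,0,11,18,0,26,0,0,0,16,13.5,0,26,0,0,0,19,8.5,0,26,0,0,0,21,2.5,0,26
end 54.87 0,0,0,20.5,-4,0,26,0,0,0,18.5,-9.5,0,26,0,0,0,15,-15,0,26,0,0,0,9.5,-18.5,0,26,0,0,0,4,-20.5,0,26,0,0,0,-2.5,-20.5,0,26,0,0,0,-8.5,-19.5,0,26,0,0,0,-13.5,-15.5,0,26,0,0,0,-17.5,-11.5,0,26,0,0,0,-20.5,-5,0,26
end 57.87 0,0,0,-21,1,0,26,0,0,0,-19.5,7,0,26,0,0,0,-17,12.5,0,26,0,0,0,-12,17,0,26,0,0,0,-7,19.5,0,26,0,0,0,-0.5,21,0,26,0,0,0,5.5,20,0,26,0,0,0,11.5,17.5,0,26,0,0,0,16,13.5,0,26,0,0,0,19,8.5,0,26
end 59.37 0,0,0,21,2,0,26,0,0,0,20.5,-4.5,0,26,0,0,0,18.5,-10,0,26,0,0,0,14.5,-15,0,26,0,0,0,9.5,-18.5,0,26
```

```bash
python3 -m pendant '[0,0,0,9,-6,0,26,0,0,0,12,-12.5,0,26,0,0,0,10,-18,0,26,0,0,0,4.5,-20.5,0,26,0,0,0,-2,-21,0,26,0,0,0,-8,-19.5,0,26,0,0,0,-13.5,-16,0,26,0,0,0,-17.5,-11.5,0,26,0,0,0,-20.5,-5.5,0,26,0,0,0,-20.5,0.5,0,26]'|head -1; python3 -m pendant '[0,0,0,-20,7,0,26,0,0,0,-17,12,0,26,0,0,0,-12.5,16.5,0,26,0,0,0,-7,20,0,26,0,0,0,-1,21,0,26,0,0,0,5,20,0,26,0,0,0,11,18,0,26,0,0,0,16,13.5,0,26,0,0,0,19,8.5,0,26,0,0,0,21,2.5,0,26]'|head -1;  python3 -m pendant '[0,0,0,20.5,-4,0,26,0,0,0,18.5,-9.5,0,26,0,0,0,15,-15,0,26,0,0,0,9.5,-18.5,0,26,0,0,0,4,-20.5,0,26,0,0,0,-2.5,-20.5,0,26,0,0,0,-8.5,-19.5,0,26,0,0,0,-13.5,-15.5,0,26,0,0,0,-17.5,-11.5,0,26,0,0,0,-20.5,-5,0,26]'; python3 look.py side; cat >> log.py <<'E'
A+=[None]*3+[.15,.25]+[.3]*28
E
python3 run.py '[.3]*10+[0]*9'
```

```text
clock: 22.45
clock: 23.45
clock: 24.45
tool_pos: [528.4, -116.4, 316.7]
orientation: [0.003, 3.142, 0.004]
wrist_force: [2.0, 11.9, 2.8]
opening: 31.5
grasp_force: 20.0
t 24.45 crank -1.674 r 70.4 F [ 2.  11.9  2.8] v [ 0.1  0.3 -0.6  0.   0.3  0.1]
side [372. 245.] 91 r 150.6 tab bearing 2.998 rel pointer 3.048
tau,slip [1.03 1.4 ] res [-0.038 -0.039 -0.062 -0.058  0.057  0.013  0.1   -0.069]
w now [28.24  1.5 ]
[[24.5, 28.31, 1.37], [24.7, 28.59, 1.41], [24.9, 28.87, 1.44], [25.1, 29.16, 1.47], [25.3, 29.46, 1.49], [25.5, 29.76, 1.51], [25.7, 30.01, 1.0], [25.9, 30.16, 0.57], [26.1, 30.24, 0.22], [26.3, 30.26, 0.0]]
```

```bash
python3 -m pendant '[0,0,0,-21,1,0,26,0,0,0,-19.5,7,0,26,0,0,0,-17,12.5,0,26,0,0,0,-12,17,0,26,0,0,0,-7,19.5,0,26,0,0,0,-0.5,21,0,26,0,0,0,5.5,20,0,26,0,0,0,11.5,17.5,0,26,0,0,0,16,13.5,0,26,0,0,0,19,8.5,0,26]'|head -1; python3 -m pendant '[0,0,0,21,2,0,26,0,0,0,20.5,-4.5,0,26,0,0,0,0,0,0,26,0,0,0,0,0,0,26,0,0,0,0,0,0,26,0,0,0,0,0,0,26,0,0,0,0,0,0,26,0,0,0,0,0,0,26,0,0,0,0,0,0,26,0,0,0,0,0,0,26]'; python3 look.py top side; python3 look.py top
```

```text
clock: 25.5
clock: 26.5
tool_pos: [512.2, 19.4, 316.7]
orientation: [-0.001, -3.142, -0.002]
wrist_force: [-2.1, 5.9, 1.9]
opening: 31.6
grasp_force: 20.0
t 26.5 crank 1.912 r 69.8 F [-2.1  5.9  1.9] v [-0.  0. -0.  0.  0.  0.]
top [378. 197.] 95 r 145.0 tab bearing -0.804 rel pointer -0.754
side [305. 199.] 61 r 139.9 tab bearing -0.799 rel pointer -0.749
t 26.6 crank 1.912 r 69.8 F [-1.9  5.6  1.5] v [-0. -0. -0.  0.  0. -0.]
top [377. 196.] 95 r 145.5 tab bearing -0.784 rel pointer -0.734
```

```bash
python3 - <<'E'
from fit import sim
for p in((1.03,1.4),(.95,1.45),(1.0,1.35)):
    print(p,[(n,x,round(sim([.15]+[x]*n+[0]*12,*p)[-1,1]-1.996,3)) for x in(.25,.3) for n in range(2,10)])
E
python3 plan.py 58.47 .15 $(yes .3|head -12)
```

```text
(1.03, 1.4) [(2, 0.25, np.float64(0.036)), (3, 0.25, np.float64(0.073)), (4, 0.25, np.float64(0.12)), (5, 0.25, np.float64(0.175)), (6, 0.25, np.float64(0.237)), (7, 0.25, np.float64(0.305)), (8, 0.25, np.float64(0.377)), (9, 0.25, np.float64(0.454)), (2, 0.3, np.float64(0.059)), (3, 0.3, np.float64(0.119)), (4, 0.3, np.float64(0.194)), (5, 0.3, np.float64(0.281)), (6, 0.3, np.float64(0.378)), (7, 0.3, np.float64(0.483)), (8, 0.3, np.float64(0.595)), (9, 0.3, np.float64(0.713))]
(0.95, 1.45) [(2, 0.25, np.float64(0.034)), (3, 0.25, np.float64(0.071)), (4, 0.25, np.float64(0.117)), (5, 0.25, np.float64(0.171)), (6, 0.25, np.float64(0.231)), (7, 0.25, np.float64(0.298)), (8, 0.25, np.float64(0.369)), (9, 0.25, np.float64(0.444)), (2, 0.3, np.float64(0.057)), (3, 0.3, np.float64(0.117)), (4, 0.3, np.float64(0.192)), (5, 0.3, np.float64(0.279)), (6, 0.3, np.float64(0.375)), (7, 0.3, np.float64(0.479)), (8, 0.3, np.float64(0.59)), (9, 0.3, np.float64(0.706))]
(1.0, 1.35) [(2, 0.25, np.float64(0.041)), (3, 0.25, np.float64(0.082)), (4, 0.25, np.float64(0.134)), (5, 0.25, np.float64(0.194)), (6, 0.25, np.float64(0.261)), (7, 0.25, np.float64(0.334)), (8, 0.25, np.float64(0.412)), (9, 0.25, np.float64(0.495)), (2, 0.3, np.float64(0.065)), (3, 0.3, np.float64(0.131)), (4, 0.3, np.float64(0.211)), (5, 0.3, np.float64(0.305)), (6, 0.3, np.float64(0.408)), (7, 0.3, np.float64(0.519)), (8, 0.3, np.float64(0.637)), (9, 0.3, np.float64(0.761))]
end 61.32 0,0,0,9.5,-4,0,26,0,0,0,16.5,-13,0,26,0,0,0,12.5,-17,0,26,0,0,0,6.5,-19.5,0,26,0,0,0,0.5,-21,0,26,0,0,0,-6,-20,0,26,0,0,0,-11.5,-17.5,0,26,0,0,0,-16,-13.5,0,26,0,0,0,-19.5,-8,0,26,0,0,0,-20.5,-2,0,26
end 62.22 0,0,0,-20.5,4.5,0,26,0,0,0,-18.5,10,0,26,0,0,0,-14.5,15.5,0,26
```

Nudge with 7 rows at 0.3 rad (expect about 0.48 rad of platter travel).

```bash
python3 -m pendant '[0,0,0,9.5,-4,0,26,0,0,0,16.5,-13,0,26,0,0,0,12.5,-17,0,26,0,0,0,6.5,-19.5,0,26,0,0,0,0.5,-21,0,26,0,0,0,-6,-20,0,26,0,0,0,-11.5,-17.5,0,26,0,0,0,-16,-13.5,0,26,0,0,0,0,0,0,26,0,0,0,0,0,0,26]'|head -1; python3 -m pendant '[0,0,0,0,0,0,26,0,0,0,0,0,0,26,0,0,0,0,0,0,26,0,0,0,0,0,0,26,0,0,0,0,0,0,26]'|head -1; python3 look.py top side; python3 plan.py 60.72 .15 $(yes .3|head -9)
```

```text
clock: 27.65
clock: 28.15
t 28.15 crank -2.111 r 69.9 F [ 2.5  4.8 -1.4] v [ 0.  0. -0.  0.  0. -0.]
top [350. 184.] 80 r 144.9 tab bearing -0.181 rel pointer -0.131
side [283. 217.] 20 r 139.9 tab bearing -0.059 rel pointer -0.009
end 63.57 0,0,0,-9.5,-4.5,0,26,0,0,0,-20,-5,0,26,0,0,0,-21,1,0,26,0,0,0,-19.5,7.5,0,26,0,0,0,-16.5,12.5,0,26,0,0,0,-12,17.5,0,26,0,0,0,-6.5,19.5,0,26,0,0,0,-0.5,21,0,26,0,0,0,6,20,0,26,0,0,0,11.5,17.5,0,26
```

```bash
python3 - <<'E'
from h import *
import glob
t=cv2.imread("pics/l_top_2815.png")[155:215,310:380];s=cv2.imread("pics/l_side_2815.png")[190:250,250:320]
cv2.imwrite("pics/n1.png",np.hstack([cv2.resize(t,(400,343),interpolation=0),cv2.resize(s,(400,400),interpolation=0)[:343]]))
c=dict(np.load("top0.npz"));C=np.array([535.6,-46.4])
def tabc(b,z,r): return [C[0]+r*np.cos(b),C[1]+r*np.sin(b),z]
t=cv2.imread("pics/l_top_2815.png");m,_=blobs({"color":t},(22,150,70),(33,255,255),(330,170,370,200))
ys,xs=np.where(m>0);P=onz(c,np.c_[xs,ys],75)-C;b=np.arctan2(P[:,1],P[:,0])+.053;print("yellow span rad*145 mm",145*np.percentile(b,[0,3,50,97,100]),"r",np.linalg.norm(P,axis=1).min(),np.linalg.norm(P,axis=1).max())
m,_=blobs({"color":t},(0,170,110),(5,255,255),(330,150,370,200));ys,xs=np.where(m>0);P=onz(c,np.c_[xs,ys],100)-C;i=np.linalg.norm(P,axis=1)<155;b=np.arctan2(P[:,1],P[:,0])[i]+.053;print("red",145*b.min(),145*b.max(),b.mean()*145)
E
```

```text
yellow span rad*145 mm [-32.13016695 -30.40688009 -18.79991879  -6.27559151  -3.3013237 ] r 132.1194685795172 159.38167856249433
red -1.609057377848427 4.053748208167818 0.4580295780693289
```

View pics/n1.png

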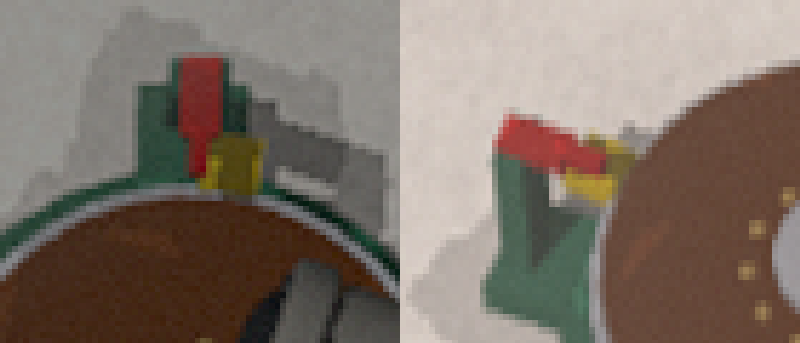

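The top crop shows the tab at about (236,165) in the crop, just clockwise of the pointer tip at (198,165). It has about 17 mm (0.12 rad) to go.

```bash
python3 - <<'E'
from fit import sim
for p in((1.0,1.2),(.85,1.3),(1.15,1.1)):
    g=lambda *r:round(float(sim(list(r)+[0]*12,*p)[-1,1]-1.996),3)
    print(p,"7x.3",g(.15,*[.3]*7),".25",[g(.15,*[.25]*n) for n in(2,3,4)],".2",[g(.15,*[.2]*n) for n in(3,4,5,6)])
E
python3 plan.py 60.72 .15 .25 .25 .25 ;python3 plan.py 60.72 .15 .25 .25
```

```text
(1.0, 1.2) 7x.3 0.608 .25 [0.056, 0.107, 0.17] .2 [0.061, 0.096, 0.137, 0.183]
(0.85, 1.3) 7x.3 0.598 .25 [0.052, 0.102, 0.163] .2 [0.055, 0.087, 0.125, 0.167]
(1.15, 1.1) 7x.3 0.624 .25 [0.06, 0.113, 0.179] .2 [0.068, 0.106, 0.15, 0.2]
end 61.62 0,0,0,-9.5,-4.5,0,26,0,0,0,-16.5,-5,0,26,0,0,0,-17.5,0,0,26,0,0,0,-17,4,0,26
end 61.37 0,0,0,-9.5,-4.5,0,26,0,0,0,-16.5,-5,0,26,0,0,0,-17.5,0,0,26
```

```bash
cat > tab.py <<'E'
from workcell import vision,status
from h import *
c=vision.capture("top");C=np.array([535.6,-46.4]);t=c["color"];cv2.imwrite("pics/t_%d.png"%round(status.get_obs()["clock"]*100),t)
m,_=blobs(c,(22,150,70),(33,255,255),(320,165,375,205));ys,xs=np.where(m>0);P=onz(c,np.c_[xs,ys],75)-C
print(len(xs),145*(np.percentile(np.arctan2(P[:,1],P[:,0]),[0,3,50,97,100])+.053))
E
python3 -m pendant '[0,0,0,-9.5,-4.5,0,26,0,0,0,-16.5,-5,0,26,0,0,0,-17.5,0,0,26,0,0,0,-17,4,0,26,0,0,0,0,0,0,26,0,0,0,0,0,0,26,0,0,0,0,0,0,26,0,0,0,0,0,0,26,0,0,0,0,0,0,26,0,0,0,0,0,0,26]'; python3 look.py; python3 tab.py; python3 tab.py
```

```text
clock: 29.25
tool_pos: [559.8, -112.1, 316.7]
orientation: [-0.001, -3.141, -0.001]
wrist_force: [-1.7, 4.6, 2.1]
opening: 31.6
grasp_force: 20.0
t 29.25 crank -1.218 r 70.0 F [-1.7  4.6  2.1] v [ 0. -0. -0. -0. -0. -0.]
53 [-16.58609533 -15.94069293  -8.26374806  11.95500843  12.24770551]
51 [-16.97424713 -16.1326444   -8.49073719   9.20745844  12.24770551]
```

```bash
python3 -m pendant '[0,0,0,0,0,0,40,0,0,0,0,0,0,60,0,0,0,0,0,0,85,0,0,0,0,0,0,85,0,0,0,0,0,0,85,0,0,0,0,0,-20,85,0,0,0,0,0,-30,85,0,0,0,0,0,-30,85,0,0,0,0,0,-30,85,0,0,0,0,0,0,85]'; python3 -m pendant '[0,0,0,20,0,-20,85,0,0,0,40,0,0,85,0,0,0,40,0,0,85,0,0,0,40,0,0,85,0,0,0,20,0,0,85,0,0,0,0,0,0,85,0,0,0,0,0,0,85,0,0,0,0,0,0,85]';python3 tab.py; python3 look.py side; python3 - <<'E'
from h import *
import glob
t=cv2.imread(sorted(glob.glob("pics/t_*"))[-1])[140:290,260:420];s=cv2.imread(sorted(glob.glob("pics/l_side_*"),key=lambda f:int(f.split("_")[2][:-4]))[-1])[170:320,240:400]
cv2.imwrite("pics/f.png",np.hstack([cv2.resize(x,(400,375),interpolation=0) for x in(t,s)]))
E
```

```text
clock: 30.35
tool_pos: [560.6, -112.3, 431.3]
orientation: [0.001, 3.133, -0.005]
wrist_force: [0.7, -0.1, 0.5]
opening: 84.8
grasp_force: 0.0
clock: 31.15
tool_pos: [401.0, -112.3, 446.5]
orientation: [0.001, 3.141, 0.0]
wrist_force: [-0.6, 0.8, -0.0]
opening: 85.1
grasp_force: 0.0
50 [-16.21247941 -15.95871164  -8.37724263   9.21137966  12.24770551]
t 31.2 crank -2.687 r 149.8 F [-0.  -0.4  0.3] v [ 0.  0.  0. -0.  0. -0.]
side [282. 219.] 51 r 141.1 tab bearing -0.006 rel pointer 0.044
```

View pics/f.png

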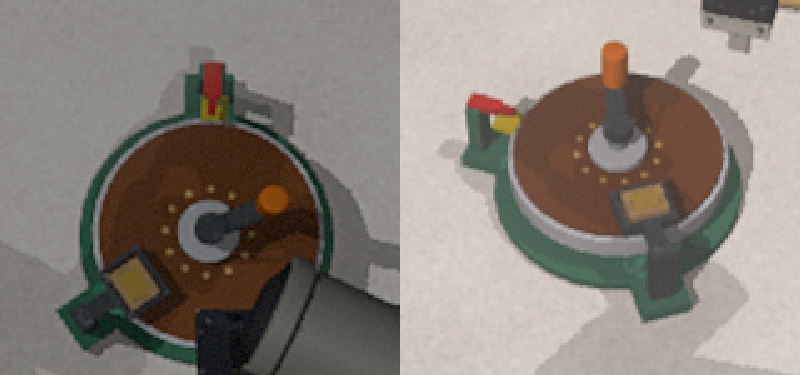

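The yellow tab sits under the red pointer tip, at about (213,108) in the top crop. The platter is still and the gripper is clear of everything.

```bash
python3 -c "
from workcell import ticket;print(ticket.close_job())"
```

```text
the job is handed in; nothing more can be done
None
```

The job is handed in at about 31 s: by my estimate from the photos the platter ran at roughly 13–16 turns/min for at least 6 s, it now stands still with the tab within about 3 mm of the pointer's line, the knob is released and the gripper is clear; I first stopped it about 22 mm past the pointer, so it took one extra turn to line up.

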